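# Dry-fit a small panel in a trigger-clamp jig

### The arm

A 7-joint arm with a two-finger parallel gripper is mounted at the origin on a cart in front of the work surface, level with it; the furniture and walls round the work are solid. World frame = base frame: x ahead of the robot, y to its left, z up, the work surface at z = 0. Lengths are in mm, angles in rad, forces in N, time in s.
With the tool pointing down it reaches from about 400 to 850 mm from the base axis. Payload 4.5 kg.
Tool frame: the origin (TCP) lies on the centre line of the jaws, within the pads' length; the fingertips stand 8 mm ahead of it and the grasp point (between the pads) lies 11 mm behind it; z points along the fingers, y is the line along which they close (so a half turn about z gives the same grasp; the last joint's range is limited). The gripper opens to 85 mm and grips with 20 to 120 N. Pads are 22 mm wide; open, the fingers measure 114 mm over their backs; the gripper's body (76 mm by 85 mm) begins 54 mm behind the grasp point. The pads swing forward as they close: fully open they stand 13 mm farther back than shut.
Start: joints at [1.256, 0.689, -0.195, 1.565, 0.157, 0.902, -0.215], TCP at [213.636, -587.378, 239.317] pointing down, gripper open.
Joint ranges: [-3.01, 3.01], [-0.46, 2.08], [-1.47, 1.51], [0.13, 2.56], [-1, 4.14], [0.04, 2.09], [-2.66, 2.66]. Speed limits (rad/s): [2.57, 2.57, 3.14, 3.14, 3.14, 3.14, 3.14].

### API

Orientations are given as a unit quaternion [w, x, y, z].
In Python, from cell import robot gives the robot as it stands.
- The arm moves only by the shell command python3 -m inch 'ROWS' [FORCE]. ROWS is JSON, one flat list of numbers, 7 for each row, row after row: the opening, from -1 (shut) to 1 (fully open), then the shift along the tool's x, y, z each as a share of 30 cm, from -1 to 1, then the turn, a rotation vector about the tool's x, y, z each as a share of 180 degrees, from -1 to 1. In form: [jaw, dx, dy, dz, rx, ry, rz, jaw, dx, dy, dz, rx, ry, rz, ...]. A call has 1 to 8 rows; each row is the pose to reach, as a shift and turn from the pose commanded when the call began, along the tool's axes at that moment, turning the shorter way round; what a row does not reach only later rows make up. A row lasts 1/12 s, in which the tool goes at most 41.7 mm and 7.16 degrees, less where a joint would pass 70% of its speed; a pose out of reach is approached as far as the arm can. A call with a number of a shift or a turn outside -1 to 1 is refused whole. A call with a gripper value outside its range is refused whole. The fingers move at their own pace and stop on an object; FORCE is the grip in N (left out, the last holds). Time passes only in rows, so rows that repeat a pose let the fingers close. It gives the time, the measured TCP pose, the force, the opening and the grip force at its end, in the units of the state.
- robot.get_obs(): the state, without advancing time (a new reading comes with each control period).
- robot.get_image(name): name is "scene" or "side" or "wrist"; returns the picture (400x640x3 uint8, blue, green, red); there is no depth.
- robot.calibration(name): a dict with "K" (3x3 intrinsics, pixels), "rvec" (rotation vector, rad) and "tvec" (3), from world to camera coordinates, as OpenCV has them. Camera axes: x right, y down, z forward; pixel columns grow to the right and rows downward; lengths in mm; the calibration is good to about 2 mm. The wrist camera is an equidistant fisheye: a pixel r from the principal point sees the ray r / f radians off the axis. A picture is of the moment at which its call begins: read the wrist's pose just before it. calibration takes no time and is no camera call; for the wrist camera it gives the pose at the moment of the call.
- robot.finish_job(): hands the job in; it is judged then, once.
The state is a dict: "time": time; "q": joint angles; "joint_velocities": joint speeds; "tau": joint torques, N m; "ee_pos": TCP position; "orientation": TCP orientation; "ft_force": force on the tool from outside, world axes, zero at the start; "ft_torque": the same for the moment, N m; "grip_width": finger opening in mm; "grasp_force": force on a finger pad.
Only numpy, scipy, OpenCV 4.12 (cv2) and the standard library are available. Lean on these libraries where they do the work, as an engineer would, in place of code of your own. Each camera call takes 0.05 s, during which the arm holds its last target. There are 200 camera calls.

### The job

Dry-fit the small panel: lay the loose hardwood board flat in the clamping jig, long edge against the board already there, stand the plywood caul on edge against its other long edge, facing the clamp's rubber pad, and let go of both. Then pump the clamp's trigger against its handle, squeezing it well in and letting it spring right back, until the pad meets the caul, and press the row together moderately, with about 20 N at the pad and never 50 N, which would bruise the wood. Finish while still holding the trigger squeezed, for the clamp presses only while it is held; leave the other things on the desk alone.

Things in the scene. Friction and masses are not known exactly. Their poses are not given: they have to be found in the camera images.
- clamp_frame: The fixed jig: plywood base board 300 x 104 x 12 mm on the desk, caulking-gun style clamp on one end, wooden end stop on the other. Its x axis is level, the way the clamp pushes (handle to stop); z up. Origin at desk height on the clamp's centre line; board from x -118 to +182 mm, parts lie on it at z = 12. Steel side plates 80 mm high at x -110 to -34; the bar's tail hook reaches to x -194.
- stop_face (a point): Point on the end stop's face (x = +150 mm of the jig), 24 mm above the desk, axes as clamp_frame. The stop is 84 mm wide, its top 48 mm above the desk. Two side rails run from it to x = 46: inner faces at y = +-33 mm, 5 mm high above the board (17 above the desk).
- board_place (a point): Where the centre of the loose board belongs in the finished row: x = 93, y = 0, z = 24 mm of the jig (axes as clamp_frame). The clamp pushes up a gap of a few mm.
- caul_place (a point): Where the centre of the caul belongs in the finished row: x = 65, y = 0, z = 24 mm of the jig (axes as clamp_frame). The clamp pushes up a gap of a few mm.
- first_board_mid (a point): Centre of the hardwood board already in the jig by the end stop: 38 mm along its x (the jig's x), 60 mm along its y (across the jig), 24 mm high, 35 g, loose. Pushed home its centre is at x = 131 mm of the jig.
- loose_board_mid (a point): Centre of the second, equal hardwood board, flat on the desk left or right of the jig: 38 mm along its x, 60 mm along its y, 24 mm high, about 35 g. In the jig its y lies across the jig (either way round). Can be gripped by its ends, across the 60 mm.
- caul_mid (a point): Centre of the caul, a plain strip of plywood standing on edge on the desk, on the other side of the jig: 18 mm thick along its x, 60 mm long along its y, 24 mm high, about 25 g. In the jig its y lies across the jig (either way round). Can be gripped by its ends, across the 60 mm.
- pad_face (a point): Centre of the front face of the clamp's rubber pad (50 mm wide, 22 mm high), 24 mm above the desk, axes as clamp_frame. It moves along the jig's +x to the caul; at the start its x in the jig is 33 to 39 mm.
- push_bar (a joint): Travel of the toothed bar that carries the pad, m, 0 to 0.046 along the jig's +x; at 0 the free pad's face is at x = 33 mm of the jig. Starts at 0 to 0.006. Only 6 N of friction hold it when the trigger is let go, so most of the pressure is lost then.
- pressure_pad (a joint): How far the rubber pad is squeezed together, m: 0 free, 0.010 flat; about 6 N per mm, so 20 N is about 0.0033.
- trigger (a joint): Trigger angle, rad: 0 at rest, 0.36 fully in. Its pawl pushes the bar 28 mm per rad; teeth are 4 mm apart, so a full stroke gains 8 mm; a spring brings it back in about 0.4 s. Push at the knuckle: 5 to 8 N while the pad is free, then about 0.5 N more per N at the pad (14 to 18 N for 20 N, about 25 N for 45). Pivot: jig x = -70 mm, 71 mm above the desk.
- trigger_grip (a point): Centre of the trigger's rounded knuckle, where a finger bears: 10 mm thick along the jig's x, 16 mm wide. At rest at x = -45 mm of the jig, 128 mm above the desk; fully in at x = -66 mm, 133 mm up. The trigger ends 18 mm above it.
- handle_grip (a point): Centre of the upright fixed handle behind the trigger (x = -86.5 mm of the jig), 130 mm above the desk: 13 mm thick along the jig's x, 19 mm wide, top at 165 mm. Handle and trigger measure 53 mm over all at rest, 32 mm squeezed: both fit between two fingers from above that close along the jig's x.
- glue: A glue stick lying on the desk, a bystander, 24 x 90 mm.
- pencil_1: A pencil lying on the desk, a bystander, 136 mm long.
- roll: A roll of tape lying on the desk, a bystander, 55 mm across.
- clip: A binder clip on the desk, a bystander, 32 mm wide.
- driver: A small screwdriver lying on the desk, a bystander, 150 mm long.
There are look-alikes about, which are no part of the job. Of the things shaped like the part that bears caul_mid, the wooden one is meant. What is shaped like the part that bears first_board_mid but purple is not meant.

How it is judged (in metres and radians):
On the way, in this order (a step that is already met when the one before it is completed fails the run):
1. the loose board lies flat in the jig next to the first one and the caul stands on edge between it and the pad, both let go (x of first_board_mid in the frame of clamp_frame between 0.115 and 0.135 m and y of first_board_mid in the frame of clamp_frame between -0.006 and 0.006 m and z of each of first_board_mid, loose_board_mid, caul_mid in the frame of clamp_frame below 0.028 m and angle between the x axis of each of first_board_mid, loose_board_mid, caul_mid and the x axis of clamp_frame, either way round below 0.2 rad and angle between each of first_board_mid, loose_board_mid, caul_mid's own z axis and vertical below 0.1 rad and x of loose_board_mid in the frame of clamp_frame between 0.068 and 0.098 m and y of loose_board_mid in the frame of clamp_frame between -0.006 and 0.006 m and x of caul_mid in the frame of clamp_frame between 0.035 and 0.085 m and y of caul_mid in the frame of clamp_frame between -0.006 and 0.006 m and contact force between the fingers and first_board below 0.3 N and contact force between the fingers and loose_board below 0.3 N and contact force between the fingers and caul below 0.3 N), for 0.2 s.
2. the trigger is squeezed well in (value of joint trigger above 0.2 rad), for 0.05 s.
3. and let back (value of joint trigger below 0.08 rad), for 0.05 s.
At the end, for the whole second after the job is handed in: Both boards lie flat and square in the jig, tight against each other and the end stop, the caul on edge between them and the pad (each within 6 mm of the jig's middle line), nothing but the jig touching them; the fingers hold the trigger in and the pad presses the caul with 9 to 38 N (x of first_board_mid in the frame of clamp_frame between 0.127 and 0.133 m and y of first_board_mid in the frame of clamp_frame between -0.006 and 0.006 m and z of each of first_board_mid, loose_board_mid, caul_mid in the frame of clamp_frame below 0.028 m and angle between the x axis of each of first_board_mid, loose_board_mid, caul_mid and the x axis of clamp_frame, either way round below 0.2 rad and angle between each of first_board_mid, loose_board_mid, caul_mid's own z axis and vertical below 0.1 rad and x of loose_board_mid in the frame of clamp_frame between 0.088 and 0.096 m and y of loose_board_mid in the frame of clamp_frame between -0.006 and 0.006 m and x of caul_mid in the frame of clamp_frame between 0.059 and 0.069 m and y of caul_mid in the frame of clamp_frame between -0.006 and 0.006 m and contact force between first_board and loose_board above 5 N and contact force between loose_board and caul above 5 N and contact force between pressure_pad and caul between 9 and 38 N and value of joint trigger above 0.015 rad and contact force between the fingers and trigger above 2 N and contact force between the fingers and first_board below 0.3 N and contact force between the fingers and loose_board below 0.3 N and contact force between the fingers and caul below 0.3 N); the arm keeps its last pose, push and grip.
It fails at once if the pad presses with 50 N or more (contact force between pressure_pad and caul above 50 N or contact force between pressure_pad and loose_board above 50 N or contact force between pressure_pad and first_board above 50 N).
It fails at once if a bystander is moved by more than 25 mm (distance of any of glue, pencil_1, roll, clip, driver from where it was at the start of the episode above 0.025 m).
It also fails if it takes over 72 s, if anything falls off the work surface, if the arm or the gripper's body presses on something with over 40 N, if the wrist force passes 120 N, or if a joint passes its speed limit or range.

## Working session

There is one attempt and no reset: what is moved stays moved. The work goes in short steps, Python scripts to look and compute and a shell command to move; the robot and the scene stay as the last step left them, time stands still between calls to the robot, and variables do not carry over. Pictures are saved under pics/ and viewed, at most 10 in all, crops included, and the job is handed in when it is done.

```bash
ls; mkdir -p pics; python3 - <<'E'
from cell import robot
import cv2
print(robot.get_obs())
a=robot.get_image("scene");b=robot.get_image("side")
cv2.imwrite("pics/scene.png",a);cv2.imwrite("pics/side.png",b)
for n in("scene","side","wrist"):print(n,robot.calibration(n))
E
```

```text
pics
{'time': 0.0, 'q': array([ 1.25581994,  0.690028  , -0.19452228,  1.56639067,  0.15728887,
        0.90245254, -0.21510304]), 'joint_velocities': array([ 1.37980399e-05,  1.27172160e-04,  8.88854178e-04, -5.10126610e-04,
       -1.10991571e-03, -1.00155238e-03,  7.26164175e-04]), 'tau': array([ 1.34801990e-03, -5.39616323e+01, -1.26695160e+00, -1.58544695e+01,
        8.89063755e-03,  9.61020909e-03,  8.50260875e-06]), 'ee_pos': array([ 213.33241968, -586.77318857,  238.44433256]), 'orientation': array([-9.17787680e-04,  9.84824923e-01,  1.73548208e-01, -2.19680920e-04]), 'ft_force': array([ 0.50339316,  0.89078467, -0.11987263]), 'ft_torque': array([-0.03725142,  0.02291151, -0.02457675]), 'grasp_force': 0.0, 'grip_width': 85.29685111845936}
scene {'K': array([[481.35050167,   0.        , 313.71552904],
       [  0.        , 481.35050167, 191.9355307 ],
       [  0.        ,   0.        ,   1.        ]]), 'rvec': array([ 1.8800733 , -0.89930245,  0.55212832]), 'tvec': array([-276.36866678,  265.11392489, 1132.13202806])}
side {'K': array([[451.24569   ,   0.        , 328.31545849],
       [  0.        , 451.24569   , 197.69266191],
       [  0.        ,   0.        ,   1.        ]]), 'rvec': array([ 2.07191888,  0.03156135, -0.04696416]), 'tvec': array([-524.7162574 ,   97.35086331, 1545.03054752])}
wrist {'K': array([[309.70691629,   0.        , 318.44273292],
       [  0.        , 309.70691629, 201.65318169],
       [  0.        ,   0.        ,   1.        ]]), 'rvec': array([-2.36266932,  1.65481745,  0.25336217]), 'tvec': array([-624.73868955,  -39.16025278,  379.58941412])}
```

View pics/scene.png

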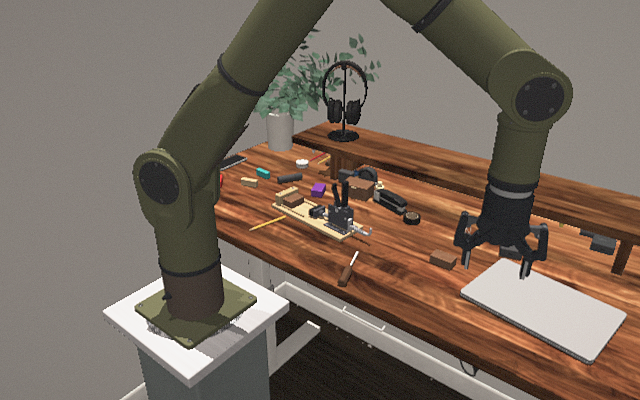

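View pics/side.png

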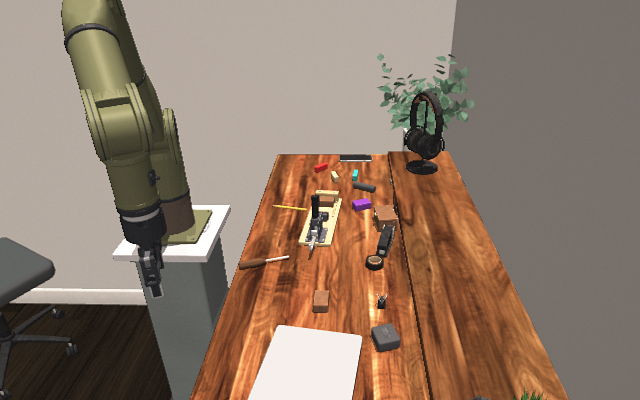

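The scene picture shows the jig at about (318,212). A brown board lies at scene (443,259) / side (321,300). A purple look-alike is at scene (318,189), and small strips stand beyond the stop: tan (249,182), cyan (263,172) and red (220,180). The tan one fits the wooden caul. I'll get rough positions from the pixels.

```bash
cat > h.py <<'E'
from cell import robot
import cv2, numpy as np
from scipy.spatial.transform import Rotation as R
def ray(n,uv,c=None):
    c=c or robot.calibration(n); K=c["K"]; M=cv2.Rodrigues(c["rvec"])[0]; t=c["tvec"]
    p=np.array([(uv[0]-K[0,2])/K[0,0],(uv[1]-K[1,2])/K[1,1]])
    if n=="wrist":
        r=np.linalg.norm(p); d=np.array([*(p/r*np.sin(r)),np.cos(r)]) if r>1e-9 else np.array([0,0,1.])
    else: d=np.array([*p,1])
    return -M.T@t, M.T@d
def onz(n,uv,z,c=None):
    o,d=ray(n,uv,c); return (o+d*(z-o[2])/d[2]).round(1)
def proj(n,P,c=None):
    c=c or robot.calibration(n); K=c["K"]; M=cv2.Rodrigues(c["rvec"])[0]
    q=np.atleast_2d(P)@M.T+c["tvec"]
    if n=="wrist":
        r=np.linalg.norm(q[:,:2],axis=1); s=(np.arctan2(r,q[:,2])/r)[:,None]
    else: s=1/q[:,2:]
    return q[:,:2]*s*K[0,0]+K[:2,2]
def go(target,quat=None):
    "shift (share of 300) and turn (share of pi) from present pose to target TCP"
    o=robot.get_obs(); w=o["orientation"]; A=R.from_quat(np.r_[w[1:],w[0]])
    print("shift",(A.inv().apply(np.array(target)-o["ee_pos"])/300).round(4))
E
python3 - <<'E'
from h import *
for nm,s,d,z in [("board",(443,257),(321,296),24),("caul",(249,182),(335,175),18),("stop",(288,194),(327,192),48),("hook",(368,234),(310,252),30),("handle",(341,186),(316,200),160),
 ("cyan",(263,172),(355,174),18),("pencil",(268,223),(290,208),4),("tape",(412,217),(374,262),10),("driver",(348,270),(262,263),10),("clip",None,(382,301),10)]:
    print(nm, onz("scene",s,z) if s else "", onz("side",d,z))
E
```

```text
board [ 511.6 -378.6   24. ] [ 522.5 -373.8   24. ]
caul [521.3 357.   18. ] [537.3 364.1  18. ]
stop [494.2 149.2  48. ] [514.7 160.8  48. ]
hook [ 476.  -167.4   30. ] [ 479.2 -186.3   30. ]
handle [460.2 -81.1 160. ] [ 495.8 -101.   160. ]
cyan [613.  378.2  18. ] [618.4 373.5  18. ]
pencil [375.  125.9   4. ] [381.7 119.9   4. ]
tape [ 671.9 -201.5   10. ] [ 668.9 -205.8   10. ]
driver [ 324.3 -206.6   10. ] [ 338.2 -215.8   10. ]
clip  [ 682.  -374.1   10. ]
```

```bash
python3 -m inch '[1,0.93,-0.25,0,0,0,0, 1,0.93,-0.25,0,0,0,0, 1,0.93,-0.25,0,0,0,0, 1,0.93,-0.25,0,0,0,0, 1,0.93,-0.25,0,0,0,0, 1,0.93,-0.25,0,0,0,0, 1,0.93,-0.25,0,0,0,0, 1,0.93,-0.25,0,0,0,0]' 40; python3 - <<'E'
from h import *
c=robot.calibration("wrist");a=robot.get_image("wrist");cv2.imwrite("pics/w1.png",a);np.save("c1.npy",c,allow_pickle=True)
print(-cv2.Rodrigues(c["rvec"])[0].T@c["tvec"],robot.get_obs()["ee_pos"])
print(proj("wrist",[[517,-376,24],[530,350,18],[500,10,24]],c))
s=robot.get_image("scene"); cv2.imwrite("pics/s2.png",cv2.resize(s[140:240,200:360],None,fx=5,fy=5,interpolation=cv2.INTER_CUBIC))
E
```

```text
time: 0.77
ee_pos: [460.0, -412.4, 239.2]
orientation: [-0.002, 0.984, 0.181, 0.004]
ft_force: [1.1, 1.7, 0.4]
grip_width: 85.5
grasp_force: 0.0
[ 529.59449605 -387.1161291   374.43701329] [ 455.61341163 -416.12933557  238.96570185]
[[306.08038131 118.0117973 ]
 [-22.34598136  26.09019866]
 [ 57.89949856  57.99160329]]
```

View pics/w1.png

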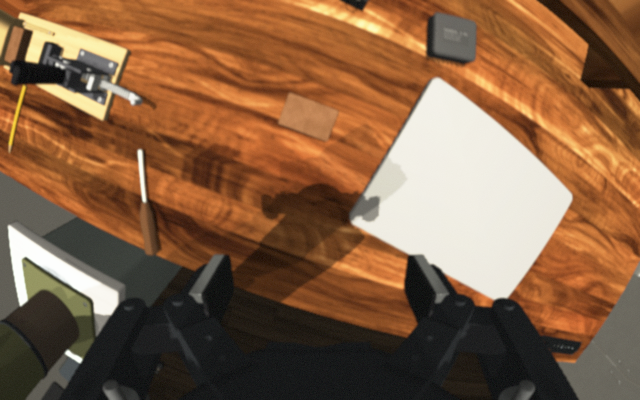

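View pics/s2.png

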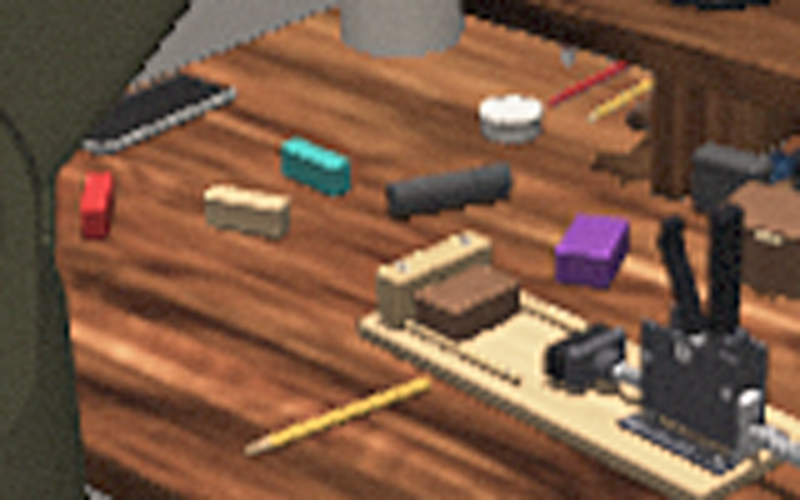

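The crop shows caul-shaped strips at crop (247,210) tan, (315,165) cyan and (97,205) red. Only the tan one is wooden, so it is the caul. The loose board in the wrist picture has top corners at about (287,93), (338,109), (328,139) and (278,123). The purple block isn't meant.

```bash
cat >> h.py <<'E'
def rect(img,c,ctr,z,half=60,ppm=4,n="wrist"):
    "top-down resample of plane z: column=+x world from ctr, row=-y"
    g=np.arange(-half,half,1/ppm); X,Y=np.meshgrid(g,-g)
    P=np.c_[(X+ctr[0]).ravel(),(Y+ctr[1]).ravel(),np.full(X.size,z)]
    m=proj(n,P,c).astype(np.float32).reshape(*X.shape,2)
    return cv2.remap(img,m[...,0],m[...,1],cv2.INTER_LINEAR)
E
python3 - <<'E'
from h import *
c=np.load("c1.npy",allow_pickle=True).item();a=cv2.imread("pics/w1.png")
k=np.array([onz("wrist",p,24,c) for p in [(287,93),(338,109),(328,139),(278,123)]])
print(k,k.mean(0),np.linalg.norm(np.diff(k,axis=0),axis=1))
r=rect(a,c,(515,-376),24,50,4)
lab=cv2.cvtColor(r,cv2.COLOR_BGR2LAB).astype(float)
med=np.median(lab[180:220,180:220].reshape(-1,3),0)
m=(np.linalg.norm((lab-med)*[.5,1,1],axis=2)<9).astype(np.uint8)
m=cv2.morphologyEx(m,cv2.MORPH_OPEN,np.ones((13,13)));m=cv2.morphologyEx(m,cv2.MORPH_CLOSE,np.ones((13,13)))
cs=max(cv2.findContours(m,0,2)[0],key=cv2.contourArea);q=cv2.minAreaRect(cs)
print(q, 515-50+q[0][0]/4, -376+50-q[0][1]/4, np.array(q[1])/4)
E
```

```text
[[ 536.3 -346.    24. ]
 [ 539.3 -405.7   24. ]
 [ 503.4 -407.5   24. ]
 [ 500.9 -348.2   24. ]] [ 519.975 -376.85    24.   ] [59.77532936 35.94509702 59.35267475]
((218.5, 205.0), (240.0, 147.0), 90.0) 519.625 -377.25 [60.   36.75]
```

```bash
python3 -c "
from h import *
go([519.7,-377,90])
print(robot.get_obs()['orientation'])"
```

```text
shift [ 0.2598 -0.0533  0.4963]
[-6.30375392e-04  9.84376305e-01  1.76076323e-01  1.47241792e-04]
```

```bash
python3 -m inch '[1,0.26,-0.053,0.2,0,0,0.1, 1,0.26,-0.053,0.3,0,0,0.1, 1,0.26,-0.053,0.496,0,0,0.1, 1,0.26,-0.053,0.496,0,0,0.1, 1,0.26,-0.053,0.496,0,0,0.1, 1,0.26,-0.053,0.496,0,0,0.1, 1,0.26,-0.053,0.496,0,0,0.1]'; python3 -c "
from h import *
go([519.7,-377,14])
o=robot.get_obs();print(o['ee_pos'],o['orientation'])"
```

```text
time: 1.45
ee_pos: [517.0, -382.0, 91.4]
orientation: [0.001, 1.0, 0.016, -0.0]
ft_force: [-0.9, 0.1, 1.3]
grip_width: 85.2
grasp_force: 0.0
shift [ 0.0097 -0.0169  0.2581]
[ 516.99232828 -382.03988869   91.43283852] [ 8.00441554e-04  9.99866152e-01  1.63396650e-02 -2.29506637e-04]
```

```bash
python3 -m inch '[1,0.009,-0.016,0.1,0,0,0, 1,0.009,-0.016,0.17,0,0,0, 1,0.009,-0.016,0.17,0,0,0, 1,0.009,-0.016,0.17,0,0,0, 1,0.009,-0.016,0.17,0,0,0]'; python3 -c "
from h import *
go([519.7,-377,14])
o=robot.get_obs();print(o['ee_pos'],o['orientation'])"
```

```text
time: 1.87
ee_pos: [521.4, -377.4, 42.4]
orientation: [0.002, 1.0, 0.016, 0.002]
ft_force: [0.8, -1.1, 0.2]
grip_width: 85.2
grasp_force: 0.0
shift [-0.0058 -0.0018  0.0947]
[ 521.3602224  -377.39332614   42.42029617] [0.00164133 0.99986211 0.01644224 0.00165025]
```

```bash
python3 -m inch '[1,-0.004,-0.001,0.06,0,0,0, 1,-0.004,-0.001,0.094,0,0,0, 1,-0.004,-0.001,0.094,0,0,0, -1,-0.004,-0.001,0.094,0,0,0, -1,-0.004,-0.001,0.094,0,0,0, -1,-0.004,-0.001,0.094,0,0,0, -1,-0.004,-0.001,0.094,0,0,0, -1,-0.004,-0.001,0.094,0,0,0]' 40;  python3 -c "
from h import *
o=robot.get_obs();print(o['ee_pos'],o['grip_width'],o['grasp_force'])"
```

```text
time: 2.53
ee_pos: [520.1, -375.4, 12.7]
orientation: [0.001, 1.0, 0.017, 0.001]
ft_force: [-0.7, 0.7, 6.4]
grip_width: 59.0
grasp_force: 43.3
[ 520.11475344 -375.42729267   12.73321674] 59.0463329798199 43.282204270362854
```

```bash
python3 -m inch '[-1,0,0,-0.15,0,0,0, -1,0,0,-0.3,0,0,0, -1,0,0,-0.45,0,0,0, -1,0,0,-0.6,0,0,0, -1,0,0,-0.75,0,0,0, -1,0,0,-0.75,0,0,0, -1,0,0,-0.75,0,0,0]';  python3 -c "
from h import *
o=robot.get_obs();print(o['q'],o['grip_width'],o['grasp_force'])
go([470,-60,250])"
```

```text
time: 3.12
ee_pos: [522.1, -376.7, 242.5]
orientation: [0.003, 1.0, 0.017, 0.005]
ft_force: [-0.2, -0.5, 0.1]
grip_width: 59.2
grasp_force: 43.2
[ 0.58493801  0.70250717 -0.05871897  1.5170044   0.04851604  0.91204435
 -1.02562326] 59.157388046976145 43.237618803977966
shift [-0.1371 -1.0608 -0.0333]
```

```bash
python3 -m inch '[-1,-0.14,-1,0,0,0,-0.31, -1,-0.14,-1,0,0,0,-0.31, -1,-0.14,-1,0,0,0,-0.31, -1,-0.14,-1,0,0,0,-0.31, -1,-0.14,-1,0,0,0,-0.31, -1,-0.14,-1,0,0,0,-0.31, -1,-0.14,-1,0,0,0,-0.31, -1,-0.14,-1,0,0,0,-0.31]';  python3 -c "
from h import *
o=robot.get_obs();print(o['q'],o['ee_pos'],o['orientation'])
go([470,-20,250])"
```

```text
time: 3.78
ee_pos: [465.0, -69.0, 236.0]
orientation: [-0.002, 0.872, 0.49, 0.0]
ft_force: [0.6, -0.5, 0.4]
grip_width: 59.2
grasp_force: 43.3
[ 0.27169251  0.50997209 -0.33295356  2.01455637  0.25674949  0.65893434
 -0.77290689] [464.97077345 -68.97566162 235.97527501] [-2.30500857e-03  8.71683167e-01  4.90064424e-01  5.42624112e-05]
shift [ 0.1483 -0.0707 -0.0461]
```

```bash
python3 -m inch '[-1,0.15,-0.07,-0.05,0,0,-0.16, -1,0.15,-0.07,-0.05,0,0,-0.16, -1,0.15,-0.07,-0.05,0,0,-0.16, -1,0.15,-0.07,-0.05,0,0,-0.16, -1,0.15,-0.07,-0.05,0,0,-0.16, -1,0.15,-0.07,-0.05,0,0,-0.16, -1,0.15,-0.07,-0.05,0,0,-0.16, -1,0.15,-0.07,-0.05,0,0,-0.16]';  python3 - <<'E'
from h import *
c=robot.calibration("wrist");a=robot.get_image("wrist");cv2.imwrite("pics/w2.png",a);np.save("c2.npy",c,allow_pickle=True)
o=robot.get_obs();print(o["ee_pos"],o["orientation"])
E
```

```text
time: 4.45
ee_pos: [473.0, -27.4, 251.0]
orientation: [-0.0, 0.729, 0.685, -0.0]
ft_force: [-0.5, 0.1, 0.1]
grip_width: 58.9
grasp_force: 43.2
[473.07769668 -27.39314298 251.10030905] [-3.34382271e-05  7.28558632e-01  6.84983406e-01 -2.27798798e-04]
```

View pics/w2.png

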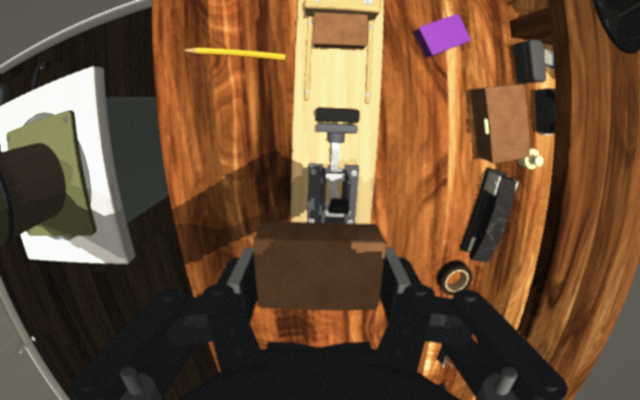

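The wrist picture shows the held board at (320,265), seated evenly between the fingers. The first board is at (340,29) by the stop, the pad at (338,114), the clamp at (333,195), the tape roll at (455,278) and the pencil at (235,53). I'll move forward for a precise jig measurement.

```bash
python3 -m inch '[-1,0.23,0.02,0,0,0,0, -1,0.23,0.02,0,0,0,0, -1,0.23,0.02,0,0,0,0, -1,0.23,0.02,0,0,0,0, -1,0.23,0.02,0,0,0,0]';  python3 - <<'E'
from h import *
c=robot.calibration("wrist");a=robot.get_image("wrist");cv2.imwrite("pics/w3.png",a);np.save("c3.npy",c,allow_pickle=True)
o=robot.get_obs();print(o["ee_pos"],o["orientation"])
r=rect(a,c,(500,95),24,100,3); cv2.imwrite("pics/r3.png",r)
E
```

```text
time: 4.92
ee_pos: [483.0, 40.7, 251.1]
orientation: [0.0, 0.728, 0.685, -0.001]
ft_force: [-0.7, -1.8, 0.2]
grip_width: 59.2
grasp_force: 43.2
[483.01979506  40.11461327 251.08574088] [ 2.28896140e-04  7.28496887e-01  6.85048697e-01 -7.18428884e-04]
```

View pics/r3.png

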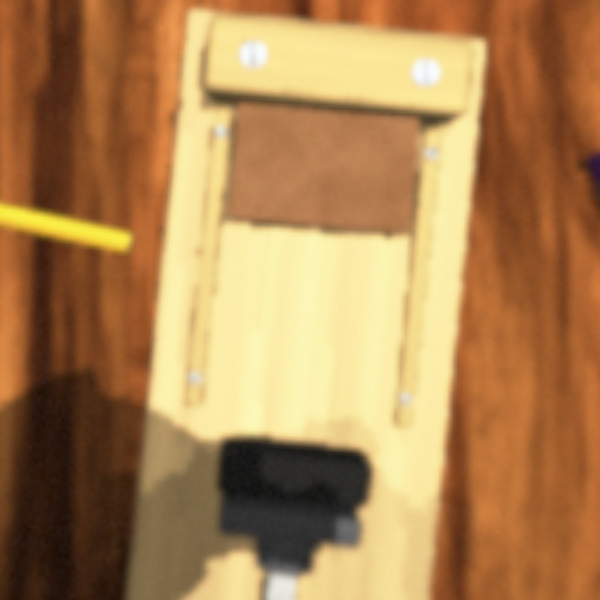

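The rectified view shows the base's far corners at (190,10) and (486,40), the first board's top at (238,101), (418,118), (413,234) and (228,218), and the rail screws at (220,132), (195,378), (432,154) and (405,398). The pad's front edge runs (228,440) to (366,455).

```bash
python3 - <<'E'
from h import *
c=np.load("c3.npy",allow_pickle=True).item()
o=-cv2.Rodrigues(c["rvec"])[0].T@c["tvec"]
def P(col,row,z):
    p=np.array([400+col/3,195-row/3,24.]); return o+(p-o)*(z-o[2])/(p[2]-o[2])
fb=[P(*k,36) for k in((238,101),(418,118),(413,234),(228,218))]
sc=[P(*k,17) for k in((220,132),(432,154),(405,398),(195,378))]
co=[P(*k,12) for k in((190,10),(486,40))]
st=[P(*k,48) for k in((212,15),(480,38))]; pad=[P(*k,35) for k in((228,440),(366,455))]
for n,v in(("fb",fb),("sc",sc),("co",co),("st",st),("pad",pad)):print(n,np.round(v,1).tolist(),np.round(np.mean(v,0),1))
d=sc[0]+sc[1]-sc[2]-sc[3]; print("yaw rails",np.degrees(np.arctan2(d[1],d[0])))
l=P(137,560,12)-P(184,90,12);r=P(436,560,12)-P(480,90,12)
for e in(l,r):print("edge yaw",np.degrees(np.arctan2(-e[1],-e[0])))
w=co[1]-co[0];print("end yaw",np.degrees(np.arctan2(w[1],w[0]))+90)
w=sc[1]-sc[0]+sc[2]-sc[3];print("cross yaw",np.degrees(np.arctan2(w[1],w[0]))+90)
w=fb[1]-fb[0]+fb[2]-fb[3];print("fb yaw",np.degrees(np.arctan2(w[1],w[0]))+90)
E
```

```text
fb [[479.6, 159.8, 36.0], [537.6, 154.3, 36.0], [536.0, 117.0, 36.0], [476.4, 122.1, 36.0]] [507.4 138.3  36. ]
sc [[473.1, 151.7, 17.0], [545.1, 144.2, 17.0], [535.9, 61.3, 17.0], [464.6, 68.1, 17.0]] [504.7 106.3  17. ]
co [[462.5, 194.2, 12.0], [564.5, 183.9, 12.0]] [513.5 189.   12. ]
st [[471.8, 185.1, 48.0], [555.2, 177.9, 48.0]] [513.5 181.5  48. ]
pad [[476.3, 50.4, 35.0], [520.9, 45.5, 35.0]] [498.6  48.   35. ]
yaw rails 83.942304205479
edge yaw 84.28940686250039
edge yaw 84.65172778856868
end yaw 84.21275703596848
cross yaw 84.31629366461551
fb yaw 84.83387928142082
```

```bash
python3 -c "
from h import *
go([503.8,97,70])"
```

```text
shift [0.1943 0.0579 0.6033]
```

```bash
python3 -m inch '[-1,0.194,0.058,0.1,0,0,0.0125, -1,0.194,0.058,0.2,0,0,0.0125, -1,0.194,0.058,0.35,0,0,0.0125, -1,0.194,0.058,0.5,0,0,0.0125, -1,0.194,0.058,0.603,0,0,0.0125, -1,0.194,0.058,0.603,0,0,0.0125, -1,0.194,0.058,0.603,0,0,0.0125, -1,0.194,0.058,0.603,0,0,0.0125]';  python3 - <<'E'
from h import *
c=robot.calibration("wrist");a=robot.get_image("wrist");cv2.imwrite("pics/w4.png",a);np.save("c4.npy",c,allow_pickle=True)
o=robot.get_obs();print(o["ee_pos"],o["orientation"],o["ft_force"])
go([503.8,97,27])
E
```

```text
time: 5.63
ee_pos: [505.3, 97.9, 72.1]
orientation: [0.001, 0.742, 0.671, 0.001]
ft_force: [0.7, 0.6, 1.1]
grip_width: 59.2
grasp_force: 43.3
[505.99862847  98.25501813  72.97776621] [0.00114636 0.74165303 0.67077985 0.00196432] [-0.39990288  0.85441901 -0.89730778]
shift [-0.0051 -0.0075  0.1532]
```

View pics/w4.png

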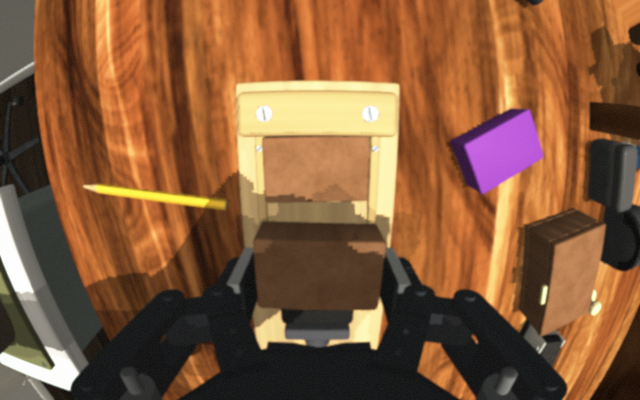

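The held board (256–382 px) sits square over the jig, the first board is at (264–369), and the rails are clear. I'll lower it and let go.

```bash
python3 -m inch '[-1,-0.004,-0.005,0.05,0,0,0, -1,-0.004,-0.005,0.1,0,0,0, -1,-0.004,-0.005,0.13,0,0,0, -1,-0.004,-0.005,0.15,0,0,0, -1,-0.004,-0.005,0.15,0,0,0, -1,-0.004,-0.005,0.15,0,0,0, -1,-0.004,-0.005,0.15,0,0,0]';  python3 -c "
from h import *
go([503.8,97,27])"
```

```text
time: 6.27
ee_pos: [503.2, 97.5, 26.3]
orientation: [0.0, 0.741, 0.671, 0.001]
ft_force: [-0.2, 0.0, 0.3]
grip_width: 59.3
grasp_force: 43.3
shift [-0.0015  0.0021 -0.0022]
```

```bash
python3 -m inch '[0.6,0,0,0,0,0,0, 0.6,0,0,0,0,0,0, 1,0,0,0,0,0,0, 1,0,0,0,0,0,0, 1,0,0,-0.1,0,0,0, 1,0,0,-0.25,0,0,0, 1,0,0,-0.4,0,0,0, 1,0,0,-0.55,0,0,0]';  python3 -c "
from h import *
go([530,290,190])"
```

```text
time: 6.93
ee_pos: [501.8, 97.2, 182.0]
orientation: [-0.0, 0.741, 0.671, -0.001]
ft_force: [1.9, -0.2, -0.5]
grip_width: 85.5
grasp_force: 0.0
shift [ 0.6489  0.0304 -0.0272]
```

```bash
cat >> h.py <<'E'
def seg(r,seed,ctr,half,ppm,tol=12):
    lab=cv2.cvtColor(r,cv2.COLOR_BGR2LAB).astype(float); x,y=seed
    med=np.median(lab[y-10:y+10,x-10:x+10].reshape(-1,3),0)
    m=(np.linalg.norm((lab-med)*[.4,1,1],axis=2)<tol).astype(np.uint8)
    m=cv2.morphologyEx(m,cv2.MORPH_OPEN,np.ones((9,9)))
    n,L,st,_=cv2.connectedComponentsWithStats(m); k=L[y,x]
    q=cv2.minAreaRect(cv2.findContours((L==k).astype(np.uint8),0,2)[0][0])
    b=cv2.boxPoints(q); W=np.c_[ctr[0]-half+b[:,0]/ppm, ctr[1]+half-b[:,1]/ppm]
    return W.round(1),W.mean(0).round(1),(np.array(q[1])/ppm).round(1),q[2]
E
python3 - <<'E'
from h import *
c=robot.calibration("wrist");a=robot.get_image("wrist");cv2.imwrite("pics/w5.png",a)
print(proj("wrist",[[503,97,36],[507,138,36]],c))
r=rect(a,c,(505,110),36,70,4);cv2.imwrite("pics/r5.png",r)
for p in((503,95),(507,138)):
    print(seg(r,(int((p[0]-435)*4),int((180-p[1])*4)),(505,110),70,4))
E
python3 -m inch '[1,0.6,0.02,0,0,0,0, 1,0.6,0.02,0,0,0,0, 1,0.6,0.02,0,0,0,0, 1,0.6,0.02,0,0,0,0, 1,0.6,0.02,0,0,0,0, 1,0.6,0.02,0,0,0,0, 1,0.6,0.02,0,0,0,0]'
python3 - <<'E'
from h import *
c=robot.calibration("wrist");a=robot.get_image("wrist");cv2.imwrite("pics/w6.png",a);np.save("c6.npy",c,allow_pickle=True)
v=rect(a,c,(530,358),24,60,5)
w=cv2.resize(cv2.imread("pics/r5.png"),(400,400))
cv2.imwrite("pics/m6.png",np.hstack([cv2.resize(v,(400,400)),w]))
E
```

```text
[[320.24077518 189.08443967]
 [320.23130857 145.31991738]]
(array([[469.4,  80.9],
       [473.8, 115.7],
       [535.3, 108. ],
       [530.9,  73.1]], dtype=float32), array([502.3,  94.4], dtype=float32), array([62. , 35.1]), 7.156637191772461)
(array([[474.7, 121.2],
       [478.2, 160.6],
       [540. , 155.1],
       [536.5, 115.8]], dtype=float32), array([507.3, 138.2], dtype=float32), array([62. , 39.5]), 5.042450904846191)
time: 7.57
ee_pos: [525.7, 276.3, 180.0]
orientation: [0.0, 0.741, 0.672, -0.001]
ft_force: [0.4, -0.3, 0.0]
grip_width: 85.2
grasp_force: 0.0
```

View pics/m6.png

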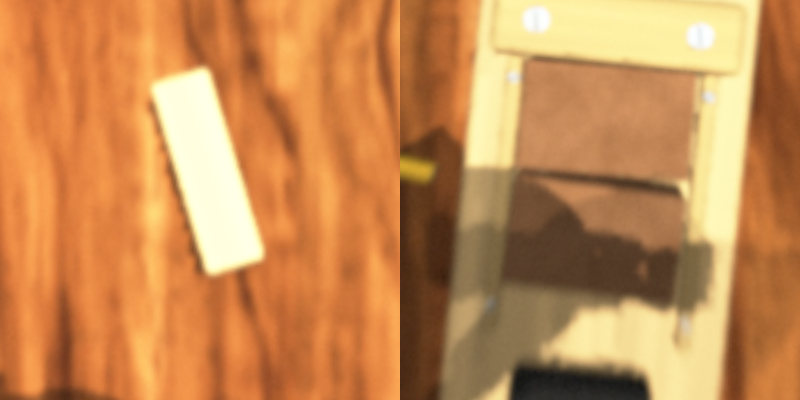

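The left panel shows the caul with top corners at (152,88), (208,68), (263,258) and (207,275), alone in its patch. The right panel shows the loose board flat between the rails with a gap of about 3 mm to the first board.

```bash
python3 -c "
from h import *
print(onz('scene',(219,181),18),onz('side',(320,168),18))
go([532.3,366.4,90])"
```

```text
[460.9 445.2  18. ] [472.4 431.3  18. ]
shift [ 0.3079 -0.0094  0.2989]
```

```bash
python3 -m inch '[1,0.308,-0.009,0,0,0,0.378, 1,0.308,-0.009,0,0,0,0.378, 1,0.308,-0.009,0.1,0,0,0.378, 1,0.308,-0.009,0.2,0,0,0.378, 1,0.308,-0.009,0.3,0,0,0.378, 1,0.308,-0.009,0.3,0,0,0.378, 1,0.308,-0.009,0.3,0,0,0.378, 1,0.308,-0.009,0.3,0,0,0.378]'
python3 -m inch '[1,0,0,0,0,0,0.055, 1,0,0,0,0,0,0.055, 1,0,0,0,0,0,0.055, 1,0,0,0,0,0,0.055]'
python3 -c "
from h import *
o=robot.get_obs();w=o['orientation'];print(2*np.degrees(np.arctan2(w[2],w[1])),o['q'][6],o['ee_pos'])
go([532.3,366.4,40])"
```

```text
time: 8.28
ee_pos: [533.1, 364.8, 89.4]
orientation: [0.001, 0.973, 0.229, -0.001]
ft_force: [-0.1, 1.2, 0.5]
grip_width: 85.7
grasp_force: 0.0
time: 8.62
ee_pos: [533.3, 366.0, 90.4]
orientation: [0.001, 0.989, 0.149, -0.0]
ft_force: [0.3, -0.0, -0.6]
grip_width: 85.5
grasp_force: 0.0
17.105738168480073 -1.9820829856664681 [533.27668025 365.95063022  90.39778088]
shift [-0.0026 -0.0027  0.168 ]
```

```bash
python3 -m inch '[1,-0.002,-0.002,0.1,0,0,0, 1,-0.002,-0.002,0.19,0,0,0, 1,-0.002,-0.002,0.25,0,0,0, 1,-0.002,-0.002,0.25,0,0,0, 1,-0.002,-0.002,0.25,0,0,0, -1,-0.002,-0.002,0.25,0,0,0, -1,-0.002,-0.002,0.25,0,0,0, -1,-0.002,-0.002,0.25,0,0,0]' 30
python3 -m inch '[-1,0,0,0,0,0,0, -1,0,0,0,0,0,0, -1,0,0,-0.05,0,0,0, -1,0,0,-0.2,0,0,0, -1,0,0,-0.35,0,0,0, -1,0,0,-0.45,0,0,0, -1,0,0,-0.45,0,0,0]'
python3 -c "
from h import *
go([502,62,150])"
```

```text
time: 9.28
ee_pos: [533.3, 369.1, 17.4]
orientation: [-0.001, 0.989, 0.149, 0.001]
ft_force: [0.7, -0.2, 1.3]
grip_width: 58.8
grasp_force: 32.5
time: 9.87
ee_pos: [536.4, 371.7, 159.8]
orientation: [-0.004, 0.989, 0.149, 0.007]
ft_force: [1.7, 0.1, 0.4]
grip_width: 59.2
grasp_force: 32.8
shift [-0.4139  0.9528  0.0215]
```

```bash
python3 -m inch '[-1,-0.41,0.95,0.02,0,0,-0.3, -1,-0.41,0.95,0.02,0,0,-0.3, -1,-0.41,0.95,0.02,0,0,-0.3, -1,-0.41,0.95,0.02,0,0,-0.3, -1,-0.41,0.95,0.02,0,0,-0.3, -1,-0.41,0.95,0.02,0,0,-0.3, -1,-0.41,0.95,0.02,0,0,-0.3, -1,-0.41,0.95,0.02,0,0,-0.3]'
python3 -c "
from h import *
o=robot.get_obs();w=o['orientation'];y=2*np.degrees(np.arctan2(w[2],w[1]));print(y,(y-84.25)/180,o['ee_pos'])
go([500.5,64.6,90])"
```

```text
time: 10.53
ee_pos: [497.0, 52.4, 144.9]
orientation: [0.002, 0.814, 0.581, -0.002]
ft_force: [1.2, -0.9, -1.3]
grip_width: 58.8
grasp_force: 32.8
71.0850868278224 -0.07313840651209781 [496.97498199  52.424404   144.89693916]
shift [ 0.0433 -0.0021  0.1827]
```

```bash
python3 -m inch '[-1,0.035,-0.002,0,0,0,-0.073, -1,0.035,-0.002,0.05,0,0,-0.073, -1,0.035,-0.002,0.1,0,0,-0.073, -1,0.035,-0.002,0.1,0,0,-0.073, -1,0.035,-0.002,0.1,0,0,-0.073, -1,0.035,-0.002,0.1,0,0,-0.073]'
python3 - <<'E'
from h import *
o=robot.get_obs();w=o['orientation'];y=2*np.degrees(np.arctan2(w[2],w[1]));print(y,(y-84.25)/180,o['ee_pos'],o["grip_width"])
go([500.5,64.6,28.5])
c=robot.calibration("wrist");a=robot.get_image("wrist");cv2.imwrite("pics/w7.png",a);np.save("c7.npy",c,allow_pickle=True)
E
```

```text
time: 11.03
ee_pos: [501.7, 70.1, 115.3]
orientation: [0.001, 0.742, 0.671, 0.0]
ft_force: [-0.2, 0.4, -0.2]
grip_width: 59.5
grasp_force: 32.7
84.2698973459686 0.00011054081093667555 [501.65593362  70.14049553 115.280495  ] 59.52061639458184
shift [-0.0187 -0.0023  0.2893]
```

View pics/w7.png

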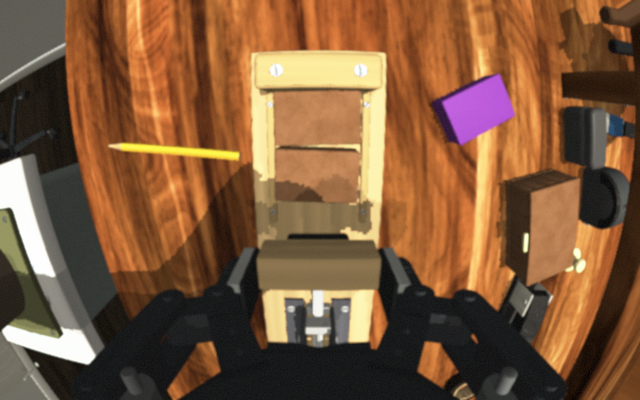

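```bash
python3 - <<'E'
from h import *
c=np.load("c7.npy",allow_pickle=True).item()
O=np.array([494.9,8.9]);u=np.array([.1002,.995]);v=np.array([-.995,.1002])
def J(uv,z):
    p=onz("wrist",uv,z,c)[:2]-O; return round(p@u,1),round(p@v,1)
for n,uv,z in(("board near",(318,201),36),("board far",(318,149),36),("first near",(318,146),36),("bl",(277,201),36),("br",(360,203),36),("stop face",(318,90),48),
 ("caul bot front",(318,240),100),("caul top front",(318,266),124),("caul top rear",(318,291),124),("cl",(258,266),124),("cr",(380,266),124),("pad front",(318,235),35),("padL",(288,236),35),("padR",(348,236),35)): print(n,J(uv,z))
p=robot.get_obs()["ee_pos"][:2]-O;print("tcp",p@u,p@v)
E
```

```text
board near (np.float64(70.6), np.float64(-0.1))
board far (np.float64(108.3), np.float64(-0.2))
first near (np.float64(110.4), np.float64(-0.1))
bl (np.float64(70.6), np.float64(29.6))
br (np.float64(69.0), np.float64(-30.7))
stop face (np.float64(148.5), np.float64(-0.1))
caul bot front (np.float64(68.7), np.float64(-0.1))
caul top front (np.float64(66.3), np.float64(-0.2))
caul top rear (np.float64(52.3), np.float64(-0.2))
cl (np.float64(65.8), np.float64(27.9))
cr (np.float64(65.8), np.float64(-29.3))
pad front (np.float64(43.3), np.float64(-0.2))
padL (np.float64(42.5), np.float64(22.6))
padR (np.float64(42.4), np.float64(-22.9))
tcp 61.70562666234496 -0.7248083469726954
```

```bash
python3 -m inch '[-1,-0.015,-0.002,0.1,0,0,0, -1,-0.015,-0.002,0.2,0,0,0, -1,-0.015,-0.002,0.25,0,0,0, -1,-0.015,-0.002,0.28,0,0,0, -1,-0.015,-0.002,0.288,0,0,0, -1,-0.015,-0.002,0.288,0,0,0, -1,-0.015,-0.002,0.288,0,0,0]'
python3 - <<'E'
from h import *
o=robot.get_obs();print(o["ft_force"],o["ee_pos"]);go([500.6,65.6,28])
E
```

```text
time: 11.67
ee_pos: [501.1, 66.0, 29.0]
orientation: [0.001, 0.741, 0.671, 0.001]
ft_force: [0.5, -0.2, -0.1]
grip_width: 59.4
grasp_force: 33.6
[ 0.48030007 -0.23424448 -0.11343184] [501.05359618  66.04976913  28.99257886]
shift [-0.0016 -0.0014  0.0033]
```

```bash
python3 -m inch '[-1,0,0,0.003,0,0,0, -1,0,0,0.003,0,0,0, 0.6,0,0,0.003,0,0,0, 1,0,0,0.003,0,0,0, 1,0,0,0.003,0,0,0, 1,0,0,-0.1,0,0,0, 1,0,0,-0.25,0,0,0, 1,0,0,-0.4,0,0,0]'
python3 -m inch '[1,0,0,-0.13,0,0,0, 1,0,0,-0.25,0,0,0, 1,0,0,-0.25,0,0,0, 1,0,0,-0.25,0,0,0]'
python3 - <<'E'
from h import *
c=robot.calibration("wrist");a=robot.get_image("wrist");np.save("c8.npy",c,allow_pickle=True);cv2.imwrite("pics/w8.png",a)
o=robot.get_obs();print(o["ee_pos"])
r=rect(a,c,(502,90),36,100,3);cv2.imwrite("pics/r8.png",r)
E
```

```text
time: 12.33
ee_pos: [499.1, 65.5, 141.9]
orientation: [-0.001, 0.741, 0.671, -0.001]
ft_force: [1.5, -0.5, -0.6]
grip_width: 85.2
grasp_force: 0.0
time: 12.67
ee_pos: [501.5, 65.7, 218.3]
orientation: [0.001, 0.742, 0.671, 0.002]
ft_force: [0.1, -0.4, -0.3]
grip_width: 85.5
grasp_force: 0.0
[500.24258618  65.2296955  216.62319386]
```

View pics/r8.png

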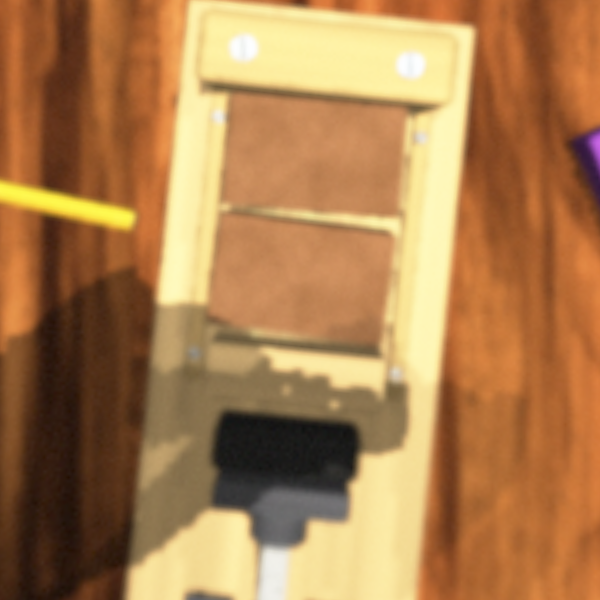

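The caul stands upright behind the board (rows 340–400), centred between the rails, with the pad's front at row ~412. Next I'll go to the trigger, with the tool's y along the jig's x.

```bash
python3 -m inch '[1,-0.4,0,-0.05,0,0,0.5, 1,-0.4,0,-0.05,0,0,0.5, 1,-0.4,0,-0.05,0,0,0.5, 1,-0.4,0,-0.05,0,0,0.5, 1,-0.4,0,-0.05,0,0,0.5, 1,-0.4,0,-0.05,0,0,0.5, 1,-0.4,0,-0.05,0,0,0.5, 1,-0.4,0,-0.05,0,0,0.5]'
python3 -c "
from h import *
o=robot.get_obs();w=o['orientation'];y=2*np.degrees(np.arctan2(w[2],w[1]));print(y,(y+5.75)/180,o['ee_pos'],o['q'][6])
go([488.2,-57.3,215])"
```

```text
time: 13.38
ee_pos: [486.9, -54.1, 229.4]
orientation: [-0.0, 0.973, 0.23, -0.002]
ft_force: [-0.0, -0.4, 0.3]
grip_width: 85.2
grasp_force: 0.0
26.613711999702353 0.1797983999983464 [486.89259315 -54.07901256 229.43334005] -1.2922739543442958
shift [-0.0007  0.0116  0.0481]
```

```bash
python3 -m inch '[1,0,0.01,0,0,0,0.18, 1,0,0.01,0,0,0,0.18, 1,0,0.01,0,0,0,0.18, 1,0,0.01,0,0,0,0.18, 1,0,0.01,0,0,0,0.18, 1,0,0.01,0,0,0,0.18, 1,0,0.01,0,0,0,0.18]'
python3 - <<'E'
from h import *
o=robot.get_obs();w=o['orientation'];y=2*np.degrees(np.arctan2(w[2],w[1]));print(y,(y+5.75)/180,o['ee_pos'],o['q'][6])
go([488.2,-57.3,119])
# where is the handle? dark pixels seen in the scene image near the handle/trigger tops, compared with prediction
O=np.array([494.9,8.9]);u=np.array([.1002,.995])
P=[[*(O+u*x),z] for x,z in((-86.5,165),(-35,147),(-86.5,130),(-45,128))]
print(proj("side",P).round(0).tolist(),proj("scene",P).round(0).tolist())
E
```

```text
time: 13.97
ee_pos: [488.6, -56.4, 230.0]
orientation: [0.0, 0.999, -0.046, -0.002]
ft_force: [0.1, -0.2, -0.2]
grip_width: 85.2
grasp_force: 0.0
-5.283088681604762 0.002593951768862432 [488.62814861 -56.39174883 229.95042635] -1.6986655244224769
shift [1.000e-04 2.800e-03 3.698e-01]
[[313.0, 195.0], [316.0, 192.0], [314.0, 205.0], [316.0, 199.0]] [[345.0, 181.0], [332.0, 181.0], [345.0, 192.0], [334.0, 188.0]]
```

The predicted handle top, scene (345,181), matches the crop at (345.6,182). I'll descend astride it.

```bash
python3 -m inch '[1,0,0.002,0.1,0,0,0, 1,0,0.002,0.2,0,0,0, 1,0,0.002,0.28,0,0,0, 1,0,0.002,0.33,0,0,0, 1,0,0.002,0.365,0,0,0, 1,0,0.002,0.365,0,0,0, 1,0,0.002,0.365,0,0,0]' 20
python3 -c "
from h import *
o=robot.get_obs();print(o['ft_force'])
go([488.2,-57.3,119])"
```

```text
time: 14.55
ee_pos: [488.9, -57.0, 121.1]
orientation: [-0.0, 0.999, -0.047, -0.001]
ft_force: [0.7, 0.1, 0.9]
grip_width: 85.6
grasp_force: 0.0
[0.74778279 0.12410704 0.8739134 ]
shift [-0.0022  0.0011  0.007 ]
```

```bash
for i in 1; do python3 -m inch '[0.4,0,0,0.005,0,0,0, 0.3,0,0,0.005,0,0,0, 0.3,0,0,0.005,0,0,0, 0.3,0,0,0.005,0,0,0]' 20; python3 -m inch '[0.24,0,0,0,0,0,0, 0.24,0,0,0,0,0,0]'; python3 -m inch '[0.18,0,0,0,0,0,0, 0.18,0,0,0,0,0,0]';  done
```

```text
time: 14.88
ee_pos: [490.0, -57.1, 120.9]
orientation: [0.0, 0.999, -0.047, 0.001]
ft_force: [-0.5, 0.4, 0.7]
grip_width: 55.2
grasp_force: 0.0
time: 15.05
ee_pos: [490.1, -56.3, 121.0]
orientation: [-0.0, 0.999, -0.047, 0.001]
ft_force: [-0.5, 2.7, 5.8]
grip_width: 53.3
grasp_force: 6.5
time: 15.22
ee_pos: [490.0, -57.5, 121.4]
orientation: [0.0, 0.999, -0.048, 0.001]
ft_force: [-0.8, 0.6, 10.8]
grip_width: 50.3
grasp_force: 8.2
```

```bash
python3 -m inch '[0.08,0,0.007,0,0,0,0, -0.02,0,0.014,0,0,0,0, -0.12,0,0.021,0,0,0,0, -0.2,0,0.027,0,0,0,0, -0.22,0,0.028,0,0,0,0, -0.22,0,0.028,0,0,0,0]' 20
```

```text
time: 15.72
ee_pos: [489.8, -66.1, 121.6]
orientation: [0.0, 0.999, -0.048, 0.001]
ft_force: [-0.8, -0.6, 10.8]
grip_width: 33.4
grasp_force: 6.9
```

```bash
python3 -m inch '[0.1,0,-0.014,0,0,0,0, 0.4,0,-0.029,0,0,0,0, 0.4,0,-0.029,0,0,0,0, 0.4,0,-0.029,0,0,0,0, 0.4,0,-0.029,0,0,0,0, 0.4,0,-0.029,0,0,0,0, 0.4,0,-0.029,0,0,0,0, 0.4,0,-0.029,0,0,0,0]' 20
python3 -m inch '[0.2,0,0,0,0,0,0, 0.15,0,0.004,0,0,0,0, 0.05,0,0.01,0,0,0,0, -0.02,0,0.014,0,0,0,0]' 20
python3 -m inch '[-0.12,0,0.007,0,0,0,0, -0.2,0,0.013,0,0,0,0, -0.22,0,0.014,0,0,0,0, -0.22,0,0.014,0,0,0,0]' 20
```

```text
time: 16.38
ee_pos: [489.6, -56.9, 120.3]
orientation: [0.0, 0.999, -0.047, -0.0]
ft_force: [0.2, -0.3, 0.6]
grip_width: 59.6
grasp_force: 0.0
time: 16.72
ee_pos: [489.4, -61.8, 121.6]
orientation: [0.0, 0.999, -0.048, 0.001]
ft_force: [-0.4, 2.6, 9.5]
grip_width: 42.1
grasp_force: 6.6
time: 17.05
ee_pos: [489.3, -66.0, 121.5]
orientation: [0.0, 0.999, -0.048, 0.001]
ft_force: [-0.9, -1.5, 12.1]
grip_width: 33.3
grasp_force: 7.4
```

```bash
python3 -m inch '[0.1,0,-0.014,0,0,0,0, 0.4,0,-0.029,0,0,0,0, 0.4,0,-0.029,0,0,0,0, 0.4,0,-0.029,0,0,0,0, 0.4,0,-0.029,0,0,0,0, 0.4,0,-0.029,0,0,0,0, 0.4,0,-0.029,0,0,0,0, 0.4,0,-0.029,0,0,0,0]' 20
python3 -m inch '[0.2,0,0,0,0,0,0, 0.15,0,0.004,0,0,0,0, 0.12,0,0.006,0,0,0,0, 0.12,0,0.006,0,0,0,0]' 20
python3 -m inch '[0.06,0,0.004,0,0,0,0, 0.06,0,0.004,0,0,0,0]' 20
```

```text
time: 17.72
ee_pos: [489.6, -56.6, 120.3]
orientation: [0.0, 0.999, -0.047, -0.0]
ft_force: [0.5, -0.1, -0.5]
grip_width: 59.5
grasp_force: 0.0
time: 18.05
ee_pos: [489.5, -58.7, 121.2]
orientation: [0.0, 0.999, -0.048, 0.0]
ft_force: [-1.7, -0.7, 10.7]
grip_width: 47.8
grasp_force: 8.9
time: 18.22
ee_pos: [489.4, -60.0, 121.6]
orientation: [0.0, 0.999, -0.048, 0.0]
ft_force: [-2.2, 0.1, 13.7]
grip_width: 45.7
grasp_force: 12.1
```

```bash
python3 -m inch '[0.02,0,0.003,0,0,0,0, 0.02,0,0.003,0,0,0,0]' 20
python3 -m inch '[-0.02,0,0.003,0,0,0,0, -0.02,0,0.003,0,0,0,0]' 20
```

```text
time: 18.38
ee_pos: [489.3, -60.8, 121.8]
orientation: [0.0, 0.999, -0.048, 0.001]
ft_force: [-2.0, -1.2, 16.5]
grip_width: 44.3
grasp_force: 14.0
time: 18.55
ee_pos: [489.2, -61.6, 122.0]
orientation: [0.0, 0.999, -0.048, 0.001]
ft_force: [-3.5, 0.8, 18.9]
grip_width: 42.1
grasp_force: 14.9
```

```bash
python3 -m inch '[-0.03,0,0.0005,0,0,0,0, -0.03,0,0.0005,0,0,0,0, -0.03,0,0.0005,0,0,0,0, -0.03,0,0.0005,0,0,0,0]' 20
python3 - <<'E'
from h import *
c=robot.calibration("wrist");a=robot.get_image("wrist");cv2.imwrite("pics/w9.png",a)
O=np.array([494.9,8.9]);u=np.array([.1002,.995]);v=np.array([-.995,.1002])
for y in(-20,0,20):
    xs=np.arange(36,170,2.);P=np.array([[*(O+u*x+v*y),36] for x in xs]);q=proj("wrist",P,c).astype(np.float32)
    s=cv2.remap(a,q[None,:,0],q[None,:,1],cv2.INTER_LINEAR)[0]
    print(y,q[0],q[-1]); print(" ".join(f"{int(x)}:{p.sum()//3}/{int(p[2])-int(p[0])}" for x,p in zip(xs,s)))
o=robot.get_obs();print(o["grip_width"],o["grasp_force"],o["ft_force"])
E
```

```text
time: 18.88
ee_pos: [489.2, -61.8, 122.1]
orientation: [0.0, 0.999, -0.048, 0.001]
ft_force: [-4.1, -0.4, 20.2]
grip_width: 41.4
grasp_force: 16.7
-20 [181.58072 187.22777] [ 67.069954 189.24063 ]
36:116/2 38:117/1 40:116/0 42:90/1 44:52/5 46:52/4 48:52/5 50:56/3 52:55/4 54:57/8 56:143/75 58:223/80 60:225/73 62:223/78 64:223/78 66:224/75 68:225/75 70:227/70 72:225/77 74:163/100 76:126/99 78:132/104 80:132/105 82:132/106 84:128/104 86:126/104 88:127/103 90:128/104 92:132/106 94:133/106 96:132/105 98:133/105 100:135/106 102:136/105 104:136/105 106:138/105 108:140/106 110:134/102 112:118/92 114:126/101 116:134/104 118:132/106 120:131/105 122:130/103 124:127/102 126:129/102 128:130/105 130:133/104 132:134/105 134:135/105 136:135/107 138:134/104 140:133/105 142:133/105 144:136/105 146:136/104 148:122/94 150:83/61 152:63/38 154:65/38 156:65/38 158:73/42 160:107/64 162:161/100 164:188/107 166:202/105 168:212/99
0 [184.48701 211.28232] [ 70.91612 209.1547 ]
36:123/0 38:122/1 40:122/1 42:97/1 44:51/3 46:53/3 48:51/5 50:54/4 52:53/4 54:56/10 56:156/85 58:223/79 60:224/75 62:223/78 64:223/78 66
[... 727 characters left out ...]
8:223/80 60:224/76 62:222/79 64:221/81 66:223/77 68:226/72 70:228/69 72:224/76 74:168/95 76:134/101 78:136/105 80:137/105 82:139/106 84:139/106 86:139/106 88:138/105 90:135/104 92:133/104 94:132/103 96:132/103 98:131/105 100:129/103 102:130/104 104:129/103 106:126/101 108:129/102 110:128/100 112:122/90 114:131/99 116:134/105 118:137/104 120:138/106 122:139/105 124:138/107 126:137/105 128:135/103 130:132/103 132:133/103 134:132/101 136:132/103 138:131/103 140:131/102 142:128/102 144:125/101 146:128/101 148:117/92 150:84/62 152:59/38 154:64/38 156:66/37 158:70/39 160:102/62 162:154/95 164:188/107 166:202/105 168:208/100
41.706214000046735 16.73888563472815 [-3.82375946 -0.4388318  18.9992494 ]
```

The profile shows a tight, square row: pad to 56, caul 56–74, boards 74–112–150. The push at the trigger is 16.7 N, about 20 N at the pad, so I'm handing it in.

```bash
python3 -c "
from cell import robot
print(robot.finish_job())"
```

```text
the job is handed in; nothing more can be done
None
```

The panel is dry-fitted and handed in at about 19 s: both boards and the caul are tight against the stop, with the trigger held at 16.7 N, which I estimate as about 20 N at the pad; no verdict came back from the hand-in.

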